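# Tip the marble palette out of its box and load it

## Task

Set up for marble painting: the white palette sits so closely in its wooden box that it has to be tipped up by pressing down one end (only one of the two ends gives; find out which). Take it out, set it down flat, without dropping it, in the middle of the cork mat with its wells facing up, and only then put one glass marble from the rail into each of its three wells. Let go of everything, and leave the other things on the table where they are.

Things in the scene. Friction and masses are not known exactly. Their poses are not given: they have to be found in the camera images.
- nest_top (a point): Fixed wooden box, 170 long (its x) x 84 wide (its y) x 59 mm high; this point is the centre of its open top, 59 mm above the table, z up. Its pocket is 140 x 54 mm, walls 15 mm thick. It holds the palette, top flush with the walls. A light press (1 N) near the hollow end of the pocket tips the palette about 24 degrees; the other end is firm. For the pocket's floor see the box's body.
- nest: The same box, origin at the centre of its underside. Pocket floor: a firm ledge 33 mm above the table from one end wall to 3 mm past the middle; the rest is 25 mm lower. Which end (+x or -x) is hollow varies and cannot be seen. The palette rocks over the ledge's edge until its pressed end meets the low floor; the other end then stands about 25 mm above the walls, and it stays tipped when let go.
- palette_center (a point): Loose white ceramic palette, a block 130 long (its x) x 50 wide (its y) x 26 mm thick, about 0.3 kg; this point is its centre, 13 mm below its top, z up. In the pocket it has 2 mm free at each side and 5 mm at each end. Three round wells 26 mm across, 10 mm deep lie in its top at x = -30, 0, +30 mm; a flat land 22 mm long is left at each end.
- palette_hole0 (a point): Centre of the mouth of the palette's well at its x = -30 mm, at the level of its top.
- palette_hole1 (a point): The same for its middle well.
- palette_hole2 (a point): The same for its well at x = +30 mm.
- mat_center (a point): Fixed cork mat, 200 (its x) x 170 mm (its y), 3 mm thick, on the table; this point is the centre of its upper face.
- rail_top (a point): Fixed wooden marble rail, a strip 118 long (its x), 16 wide and 24 mm high on a foot 50 mm wide and 4 mm high; this point is the centre of its upper face. The three marbles sit 38 mm apart along x in shallow square seats and overhang the strip by 2 mm at each side, so fingers can straddle the strip.
- marble0_center (a point): Glass marble, 20 mm across, about 10 g, in a seat of the rail, its centre 33 mm above the table; this point is its centre.
- marble1_center (a point): A second, same marble; its centre.
- marble2_center (a point): A third, same marble; its centre.
- tape: Bystander: roll of tape lying flat, 90 mm across, 24 mm high; origin at the centre of its underside.
- brush: Bystander: paint brush 190 mm long lying flat along its x.
- scraper: Bystander: flat scraper 200 mm long lying flat along its x.
- jar: Bystander: small clear jar, 54 mm across, 55 mm high; origin at the centre of its underside.
- cup: Bystander: paper cup, 72 mm across the rim, 85 mm high; origin at the centre of its underside.
- dish: Bystander: shallow white dish 100 mm across, 18 mm high; origin at the centre of its underside.
- marker: Bystander: marker pen 140 mm long lying along its x, 17 mm thick.

How it is judged:
On the way, in this order (a step that is already met when the one before it is completed fails the run):
1. the palette is tipped up in its box (angle between palette_center's own z axis and vertical above 0.25 rad and horizontal distance between palette_center and nest_top below 0.03 m), for 0.2 s.
2. the palette lies flat in the middle of the mat, let go, its wells still empty (horizontal distance between palette_center and mat_center below 0.045 m and z of palette_center in the frame of mat_center below 0.019 m and angle between palette_center's own z axis and vertical below 0.08 rad and contact force between the fingers and palette below 0.1 N and not (distance between any of marble0_center, marble1_center, marble2_center and palette_hole0 below 0.006 m) and not (distance between any of marble0_center, marble1_center, marble2_center and palette_hole1 below 0.006 m) and not (distance between any of marble0_center, marble1_center, marble2_center and palette_hole2 below 0.006 m)), for 0.2 s.
At the end, for the whole second after the job is handed in: The palette lies flat, wells up, on the mat, its centre within 45 mm of the mat's centre; each of its three wells holds one marble (marble centre within 6 mm of the centre of the well's mouth); all at rest (horizontal distance between palette_center and mat_center below 0.045 m and z of palette_center in the frame of mat_center below 0.019 m and angle between palette_center's own z axis and vertical below 0.08 rad and distance between any of marble0_center, marble1_center, marble2_center and palette_hole0 below 0.006 m and distance between any of marble0_center, marble1_center, marble2_center and palette_hole1 below 0.006 m and distance between any of marble0_center, marble1_center, marble2_center and palette_hole2 below 0.006 m and linear speed of palette below 0.02 m/s and linear speed of each of marble0, marble1, marble2 below 0.03 m/s); the robot touches nothing.
It fails at once if a bystander was moved by more than 40 mm (distance of any of tape, brush, scraper, jar, cup, dish, marker from where it was at the start of the episode above 0.04 m).
It fails at once if the palette was dropped (linear speed of palette above 0.7 m/s and contact force between the fingers and palette below 0.05 N).
It also fails if it takes over 72 s, if anything falls off the work surface, if the arm or the gripper's body presses on something with over 40 N, if the wrist force passes 120 N, or if a joint passes its speed limit or range.

## Robot

A 6-joint arm with a two-finger parallel gripper is mounted at the origin on the work surface. World frame = base frame: x ahead of the robot, y to its left, z up, the work surface at z = 0. Lengths are in m, angles in rad, forces in N, time in s.
With the tool pointing down it reaches from about 0.4 to 0.825 m from the base axis. Payload 7 kg.
Tool frame: the origin (TCP) lies between the finger pads; the fingertips stand 14 mm ahead of it and the grasp point (between the pads) lies 5 mm behind it; z points along the fingers, y is the line along which they close (so a half turn about z gives the same grasp; the last joint's range is limited). The gripper opens to 85 mm and grips with 20 to 120 N. Pads are 22 mm wide; open, the fingers measure 114 mm over their backs; the gripper's body (76 mm by 85 mm) begins 54 mm behind the grasp point. The pads swing forward as they close: fully open they stand 13 mm farther back than shut.
Start: joints at [1.565, 0.359, 0.012, 0, -1.224, -0.288], TCP at [0.195, 0.646, 0.245] pointing down, gripper open.
Joint ranges: [-3.07, 3.07], [-1.43, 2.12], [-1.02, 1.25], [-3.03, 1.67], [-3.05, -0], [-3.03, 3.03]. Speed limits (rad/s): [2.39, 2.39, 3.01, 3.14, 3.14, 3.14].

## Interface

Orientations are given as a rotation vector (axis times angle).
In Python, from rig import env gives the robot as it stands. The module is installed in compiled form; this text tells all that it offers.
- The arm moves only by the tool drive_tool, never from a script. Its argument "rows" is a list of rows, each an object with "twist": the turn, a rotation vector about the tool's x, y, z in units of 6 degrees (1.0 is 6 degrees), a list of three; "linear": the shift along the tool's x, y, z in units of 30 mm (1.0 is 30 mm), a list of three; "hand": the gripper's target within -1 to 1 (shut at 1, half-way at 0, fully open at -1). In form: [{"twist": [rx, ry, rz], "linear": [dx, dy, dz], "hand": hand}, ...]. A call has 1 to 20 rows; each row shifts and turns the commanded pose from where the row before left it, along the tool's axes as they then stand; what a row does not reach is not made up. A row lasts 1/12 s, in which the tool goes at most 41.7 mm and 7.16 degrees, less where a joint would pass 70% of its speed; a pose out of reach is approached as far as the arm can. A call with a number of a shift or a turn outside -1 to 1 is refused whole. A call with a gripper value outside its range is refused whole. The fingers move at their own pace and stop on an object; "force" is the grip in N (left out, the last holds). Time passes only in rows, so rows that do not move let the fingers close. It gives the time, the measured TCP pose, the force, the opening and the grip force at its end, in the units of the state.
- env.get_obs(): the state, without advancing time (a new reading comes with each control period).
- env.get_image(name): name is "scene" or "top"; returns (picture, depth): 420x560x3 uint8, red, green, blue; 420x560 float32, m along the optical axis (not along the pixel's ray), 0 where there is no reading.
- env.calibration(name): a dict with "fx", "fy", "cx", "cy" (pixels), "R" (3x3) and "t" (3): a world point X has camera coordinates R X + t. Camera axes: x right, y down, z forward; pixel columns grow to the right and rows downward; lengths in m; the calibration is good to about 2 mm. A picture is of the moment at which its call begins. calibration takes no time and is no camera call.
- env.sign_off(): hands the job in; it is judged then, once.
The state is a dict: "clock": time; "qpos": joint angles; "qd": joint speeds; "effort": joint torques, N m; "tcp_pos": TCP position; "eef_rot": TCP orientation; "wrist_force": force on the tool from outside, world axes, zero at the start; "wrist_torque": the same for the moment, N m; "grip_width": finger opening in m; "gripper_force": force on a finger pad.
Only numpy, scipy, OpenCV 4.12 (cv2) and the standard library are available. Lean on these libraries where they do the work, as an engineer would, in place of code of your own. Each camera call takes 0.05 s, during which the arm holds its last target. There are 200 camera calls.

## Working session

There is one attempt and no reset: what is moved stays moved. The work goes in short steps, Python scripts to look and compute and a tool call to move; the robot and the scene stay as the last step left them, time stands still between calls to the robot, and variables do not carry over. Pictures are saved under pics/ and viewed, at most 10 in all, crops included, and the job is handed in when it is done.

Besides the shell and the picture viewer there is one more tool, called after "Emit:" by a JSON object that holds its "name" and its "arguments", one argument or row to a line. drive_tool: Moves the arm, as the interface text tells. Its arguments: {"type":"object","properties":{"rows":{"type":"array"},"force":{"type":"number"}},"required":["rows"]}

```bash
mkdir -p pics; cat > h.py <<'E'
from rig import env
import numpy as np, cv2
def snap(n,f):
    im,d=env.get_image(n); cv2.imwrite('pics/%s.png'%f,im[:,:,::-1]); np.savez('pics/%s.npz'%f,d=d,im=im); return im,d
def pt(n,d,u,v):
    c=env.calibration(n); z=d[v,u]
    return c['R'].T@(np.array([(u-c['cx'])/c['fx']*z,(v-c['cy'])/c['fy']*z,z])-c['t'])
def ray(n,u,v,h):
    c=env.calibration(n); o=-c['R'].T@c['t']; r=c['R'].T@np.array([(u-c['cx'])/c['fx'],(v-c['cy'])/c['fy'],1]); return o+r*(h-o[2])/r[2]
E
python3 - <<'E'
from h import *
np.set_printoptions(precision=3,suppress=True)
for n in('top','scene'): snap(n,n+'0'); c=env.calibration(n); print(n,c['fx'],-c['R'].T@c['t'],c['R'])
print(env.get_obs())
E
```

```text
top 465.50342384553966 [ 0.37  -0.035  0.958] [[-0.076 -0.997  0.001]
 [-0.973  0.074 -0.217]
 [ 0.217 -0.017 -0.976]]
scene 469.31047612897055 [ 1.139 -0.279  1.151] [[ 0.38   0.925 -0.012]
 [ 0.802 -0.336 -0.494]
 [-0.461  0.178 -0.87 ]]
{'clock': 0.1, 'qpos': array([ 1.565,  0.359,  0.011, -0.   , -1.224, -0.288]), 'qd': array([-0.001, -0.002,  0.003,  0.001, -0.   , -0.001]), 'effort': array([ -0.001, -58.477,  29.411,   6.955,  -0.003,   0.   ]), 'tcp_pos': array([0.195, 0.646, 0.244]), 'eef_rot': array([ 3.106, -0.46 , -0.   ]), 'wrist_force': array([-0.127, -0.011, -0.331]), 'wrist_torque': array([ 0.038,  0.001, -0.014]), 'gripper_force': 0.0, 'grip_width': 0.08524554037571713}
```

View pics/top0.png

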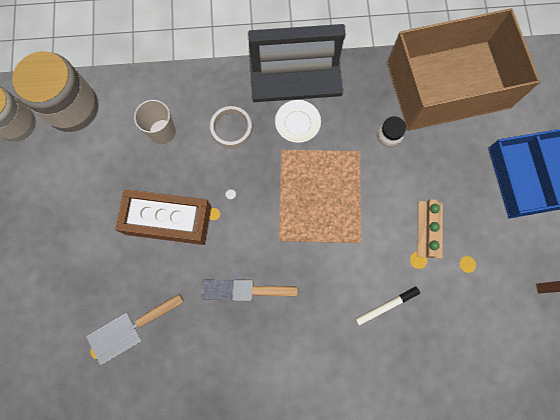

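View pics/scene0.png

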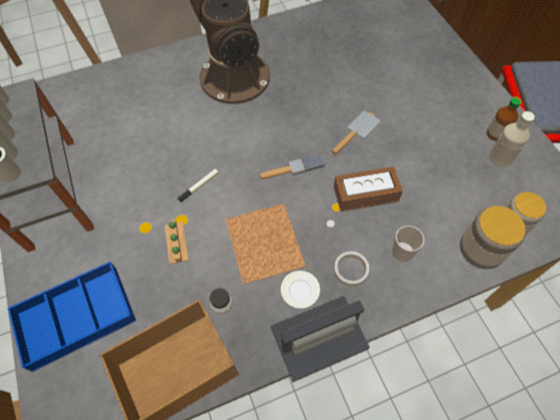

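Top view: box with palette around (164,216), mat around (320,196), rail with marbles at (434,209), (434,227), (434,245). The gripper isn't in view. I'll enlarge the box and the rail.

```bash
python3 - <<'E'
from h import *
im=cv2.imread('pics/top0.png')
a=cv2.resize(im[180:255,108:218],None,fx=6,fy=6,interpolation=cv2.INTER_CUBIC)[:, :660]
b=cv2.resize(im[190:270,400:470],None,fx=6,fy=6,interpolation=cv2.INTER_CUBIC)
cv2.imwrite('pics/a.png',a);cv2.imwrite('pics/b.png',b)
np.set_printoptions(precision=4,suppress=True)
f=np.load('pics/top0.npz');I=f['im'].astype(int);d=f['d']
def comp(m,h,box,k=1):
    M=np.zeros(m.shape,np.uint8);x0,y0,x1,y1=box;M[y0:y1,x0:x1]=m[y0:y1,x0:x1]
    n,l,s,c=cv2.connectedComponentsWithStats(M)
    for i in np.argsort(-s[1:,4])[:k]+1:
        v,u=np.nonzero(l==i); P=np.array([ray('top',a,b,h)[:2] for a,b in zip(u,v)],np.float32)
        print(s[i,4],P.mean(0),cv2.minAreaRect(P),'px',c[i])
R,G,B=I[...,0],I[...,1],I[...,2]
print('palette');comp(((R>190)&(G>190)&(B>190)),.059,(115,185,215,245))
print('mat');comp((R-B>40),.003,(270,140,372,250))
print('marbles');comp((G>R+15),.033,(415,190,455,265),3)
print('nest');comp((np.array([[0]])+ (R-B>18)),.059,(110,180,208,250))
print('rail');comp((R-B>30),.024,(410,190,455,258))
for u,v in((134,210),(195,220),(434,245),(424,209)):print(pt('top',d,u,v))
E
```

```text
palette
1543 [0.5759 0.1894] ((0.5761945843696594, 0.18986329436302185), (0.1302393525838852, 0.05007021874189377), 78.54933166503906) px [161.6079 214.6461]
matTraceback (most recent call last):
  File "<stdin>", line 16, in <module>
  File "<stdin>", line 12, in comp
  File "h.py", line 9, in ray
    c=env.calibration(n); o=-c['R'].T@c['t']; r=c['R'].T@np.array([(u-c['cx'])/c['fx'],(v-c['cy'])/c['fy'],1]); return o+r*(h-o[2])/r[2]
ValueError: time passes only in moves, steps and waits
```

View pics/a.png

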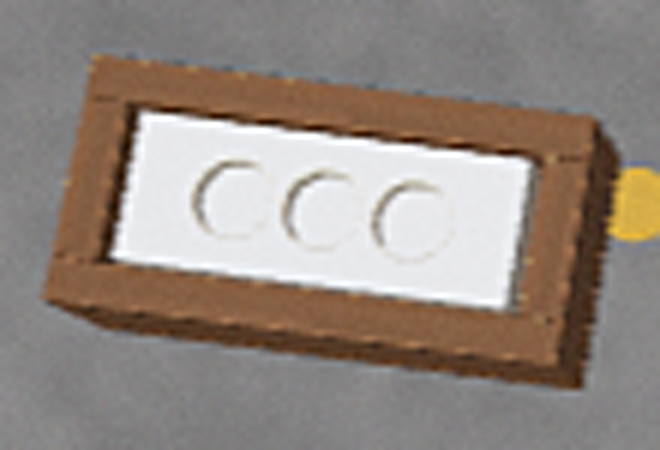

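View pics/b.png

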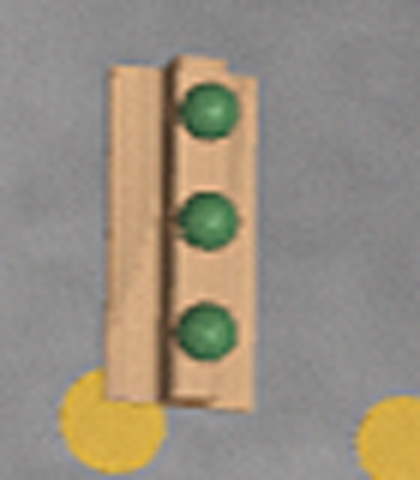

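The box top's corners are at about (123,189), (208,200), (201,240) and (116,229), with the palette flush inside. The marbles are at (435,208), (434.5,227) and (434.5,245). I'll cache the calibration.

```bash
sed -i 's/^def pt/import functools\n@functools.lru_cache(None)\ndef cal(n): return env.calibration(n)\ndef pt/; s/c=env.calibration(n)/c=cal(n)/' h.py; python3 - <<'E'
from h import *
np.set_printoptions(precision=4,suppress=True)
f=np.load('pics/top0.npz');I=f['im'].astype(int);d=f['d']
def comp(m,h,box,k=1):
    M=np.zeros(m.shape,np.uint8);x0,y0,x1,y1=box;M[y0:y1,x0:x1]=m[y0:y1,x0:x1]
    n,l,s,c=cv2.connectedComponentsWithStats(M)
    for i in np.argsort(-s[1:,4])[:k]+1:
        v,u=np.nonzero(l==i); P=np.array([ray('top',a,b,h)[:2] for a,b in zip(u,v)],np.float32)
        print(s[i,4],P.mean(0),cv2.minAreaRect(P),'px',c[i])
R,G,B=I[...,0],I[...,1],I[...,2]
print('mat');comp((R-B>40),.003,(270,140,372,250))
print('marbles');comp((G>R+15),.033,(415,190,455,265),3)
print('box corners',*[ray('top',u,v,.059)[:2] for u,v in((123.5,189.5),(207.7,200),(201.3,240.3),(115.8,229.2))])
print('wells',*[ray('top',108+u/6,180+v/6,.059)[:2] for u,v in((233,200),(325,212),(414,222))])
print('rail foot',*[ray('top',400+u/6,190+v/6,.004)[:2] for u,v in((111,66),(257,78),(252,410),(106,402))])
for u,v in((134,210),(195,220),(434,245),(424,209)):print(pt('top',d,u,v))
sd=np.load('pics/scene0.npz')
J=sd['im'].astype(int)
M=((J[...,1]>J[...,0]+15)).astype(np.uint8); M[:215]=0;M[265:]=0;M[:,:160]=0;M[:,195:]=0
n,l,s,c=cv2.connectedComponentsWithStats(M)
for i in range(1,n):print('scene',s[i,4],ray('scene',*c[i],.035)[:2])
E
```

```text
mat
7367 [ 0.6042 -0.1314] ((0.6065245270729065, -0.1314459592103958), (0.1704333871603012, 0.20071062445640564), 84.07279205322266) px [319.9473 196.1288]
marbles
69 [ 0.4785 -0.3467] ((0.4785270690917969, -0.34666159749031067), (0.015997782349586487, 0.016716940328478813), 81.73646545410156) px [434. 245.]
67 [ 0.5161 -0.3527] ((0.5157673954963684, -0.3531545102596283), (0.016675276681780815, 0.01795138418674469), 39.197696685791016) px [434.2687 226.3433]
65 [ 0.5535 -0.3586] ((0.5538002848625183, -0.35795754194259644), (0.016759300604462624, 0.01670384407043457), 85.67233276367188) px [434.4308 208.1231]
box corners [0.633  0.2642] [0.5987 0.0975] [0.5189 0.1132] [0.5535 0.2794]
wells [0.5807 0.2184] [0.5744 0.1883] [0.5688 0.1592]
rail foot [ 0.577  -0.3375] [ 0.5688 -0.388 ] [ 0.4533 -0.3688] [ 0.4598 -0.3194]
[0.589  0.2431 0.0606]
[0.5633 0.1266 0.0443]
[ 0.478  -0.3451  0.0377]
[ 0.5587 -0.3461  0.0055]
scene 29 [ 0.4794 -0.3454]
scene 27 [ 0.5173 -0.3511]
scene 28 [ 0.5548 -0.3567]
```

Emit:
{"name": "drive_tool", "arguments": {
  "rows": [
    {"twist": [0,0,0.94],"linear": [0,0,0],"hand": 1},
    {"twist": [0,0,0.94],"linear": [0,0,0],"hand": 1},
    {"twist": [0,0,0.94],"linear": [0,0,0],"hand": 1},
    {"twist": [0,0,0.94],"linear": [0,0,0],"hand": 1},
    {"twist": [0,0,0.94],"linear": [0,0,0],"hand": 1},
    {"twist": [0,0,0.94],"linear": [0,0,0],"hand": 1},
    {"twist": [0,0,0.94],"linear": [0,0,0],"hand": 1},
    {"twist": [0,0,0.94],"linear": [0,0,0],"hand": 1},
    {"twist": [0,0,0.94],"linear": [0,0,0],"hand": 1},
    {"twist": [0,0,0.94],"linear": [0,0,0],"hand": 1},
    {"twist": [0,0,0.94],"linear": [0,0,0],"hand": 1},
    {"twist": [0,0,0.94],"linear": [0,0,0],"hand": 1},
    {"twist": [0,0,0.94],"linear": [0,0,0],"hand": 1},
    {"twist": [0,0,0.94],"linear": [0,0,0],"hand": 1},
    {"twist": [0,0,0.94],"linear": [0,0,0],"hand": 1}
  ]
}}

```text
clock: 1.35
tcp_pos: [0.1954, 0.6458, 0.2447]
eef_rot: [1.983, -2.436, 0.001]
wrist_force: [0.0, 0.0, -0.2]
grip_width: 0.0003
gripper_force: 0.0
```

Emit:
{"name": "drive_tool", "arguments": {
  "rows": [
    {"twist": [0,0,0],"linear": [0.533,-0.774,0.14],"hand": 1},
    {"twist": [0,0,0],"linear": [0.533,-0.774,0.14],"hand": 1},
    {"twist": [0,0,0],"linear": [0.533,-0.774,0.14],"hand": 1},
    {"twist": [0,0,0],"linear": [0.533,-0.774,0.14],"hand": 1},
    {"twist": [0,0,0],"linear": [0.533,-0.774,0.14],"hand": 1},
    {"twist": [0,0,0],"linear": [0.533,-0.774,0.14],"hand": 1},
    {"twist": [0,0,0],"linear": [0.533,-0.774,0.14],"hand": 1},
    {"twist": [0,0,0],"linear": [0.533,-0.774,0.14],"hand": 1},
    {"twist": [0,0,0],"linear": [0.533,-0.774,0.14],"hand": 1},
    {"twist": [0,0,0],"linear": [0.533,-0.774,0.14],"hand": 1},
    {"twist": [0,0,0],"linear": [0.533,-0.774,0.14],"hand": 1},
    {"twist": [0,0,0],"linear": [0.533,-0.774,0.14],"hand": 1},
    {"twist": [0,0,0],"linear": [0.533,-0.774,0.14],"hand": 1},
    {"twist": [0,0,0],"linear": [0.533,-0.774,0.14],"hand": 1},
    {"twist": [0,0,0],"linear": [0.533,-0.774,0.14],"hand": 1},
    {"twist": [0,0,0],"linear": [0.533,-0.774,0.14],"hand": 1},
    {"twist": [0,0,0],"linear": [0.533,-0.774,0.14],"hand": 1},
    {"twist": [0,0,0],"linear": [0.533,-0.774,0.14],"hand": 1},
    {"twist": [0,0,0],"linear": [0.533,-0.774,0.14],"hand": 1},
    {"twist": [0,0,0],"linear": [0.533,-0.774,0.14],"hand": 1}
  ]
}}

```text
clock: 3.02
tcp_pos: [0.5879, 0.2393, 0.1607]
eef_rot: [1.989, -2.431, -0.0]
wrist_force: [-0.0, 0.2, 0.8]
grip_width: 0.0001
gripper_force: 0.0
```

```bash
cat >> h.py <<'E'
from scipy.spatial.transform import Rotation as Ro
np.set_printoptions(precision=4,suppress=True)
def to(p,phi=None,R=None):
    """remaining shift (units, current tool axes) and twist (units) to TCP target"""
    o=env.get_obs(); C=Ro.from_rotvec(o['eef_rot'])
    print('t',round(o['clock'],2),'tcp',o['tcp_pos'],'phi',np.degrees(np.arctan2(*C.as_matrix()[1::-1,0])),'q6',o['qpos'][5],'w',o['grip_width'],'F',o['wrist_force'],'g',o['gripper_force'])
    if phi is not None: c,s=np.cos(np.radians(phi)),np.sin(np.radians(phi)); R=np.array([[c,s,0],[s,-c,0],[0,0,-1]])
    tw=np.zeros(3)
    if R is not None: tw=np.degrees((C.inv()*Ro.from_matrix(R)).as_rotvec())/6
    print('lin now',C.inv().apply(np.array(p)-o['tcp_pos'])/.03,'twist',tw)
    if R is not None: print('lin after twist',np.asarray(R).T@(np.array(p)-o['tcp_pos'])/.03)
E
python3 -c "
from h import *
to([.5864,.240,.085],phi=-101.6)"
```

```text
t 3.02 tcp [0.5879 0.2393 0.1607] phi -101.43480910570392 q6 -0.8929391127723263 w 0.00012635622333714733 F [-0.0101  0.1535  0.8044] g 0.0
lin now [-0.0144  0.0526  2.5246] twist [ 0.0049 -0.0042  0.0275]
lin after twist [-0.0132  0.0539  2.5246]
```

Emit:
{"name": "drive_tool", "arguments": {
  "rows": [
    {"twist": [0,0,0],"linear": [0,0.05,0.7],"hand": 1},
    {"twist": [0,0,0],"linear": [0,0,0.7],"hand": 1},
    {"twist": [0,0,0],"linear": [0,0,0.7],"hand": 1},
    {"twist": [0,0,0],"linear": [0,0,0.5],"hand": 1},
    {"twist": [0,0,0],"linear": [0,0,0.23],"hand": 1},
    {"twist": [0,0,0],"linear": [0,0,0.08],"hand": 1},
    {"twist": [0,0,0],"linear": [0,0,0.05],"hand": 1},
    {"twist": [0,0,0],"linear": [0,0,0.0],"hand": 1}
  ]
}}

```text
clock: 3.68
tcp_pos: [0.5861, 0.2411, 0.0731]
eef_rot: [-1.989, 2.431, -0.0]
wrist_force: [-0.1, 0.3, 1.1]
grip_width: -0.0
gripper_force: 0.0
```

Emit:
{"name": "drive_tool", "arguments": {
  "rows": [
    {"twist": [0,0,0],"linear": [0,0,0.05],"hand": 1},
    {"twist": [0,0,0],"linear": [0,0,0.05],"hand": 1},
    {"twist": [0,0,0],"linear": [0,0,0],"hand": 1}
  ]
}}

```text
clock: 3.93
tcp_pos: [0.5859, 0.241, 0.0699]
eef_rot: [-1.989, 2.431, 0.0]
wrist_force: [0.1, -0.1, -0.1]
grip_width: 0.0001
gripper_force: 0.2
```

Emit:
{"name": "drive_tool", "arguments": {
  "rows": [
    {"twist": [0,0,0],"linear": [0,0,0.06],"hand": 1},
    {"twist": [0,0,0],"linear": [0,0,0.06],"hand": 1},
    {"twist": [0,0,0],"linear": [0,0,0.06],"hand": 1},
    {"twist": [0,0,0],"linear": [0,0,0],"hand": 1}
  ]
}}

```text
clock: 4.27
tcp_pos: [0.5855, 0.2406, 0.0636]
eef_rot: [1.988, -2.431, -0.0]
wrist_force: [-0.7, 0.0, -0.5]
grip_width: 0.0001
gripper_force: 0.0
```

Emit:
{"name": "drive_tool", "arguments": {
  "rows": [
    {"twist": [0,0,0],"linear": [0,0,0.1],"hand": 1},
    {"twist": [0,0,0],"linear": [0,0,0.1],"hand": 1},
    {"twist": [0,0,0],"linear": [0,0,0.1],"hand": 1},
    {"twist": [0,0,0],"linear": [0,0,0.08],"hand": 1},
    {"twist": [0,0,0],"linear": [0,0,0.0],"hand": 1}
  ]
}}

```text
clock: 4.68
tcp_pos: [0.5861, 0.241, 0.0542]
eef_rot: [-1.99, 2.43, -0.001]
wrist_force: [-5.2, -0.2, 14.7]
grip_width: 0.0001
gripper_force: 6.5
```

```bash
python3 - <<'E'
from h import *
to([0,0,0])
im,d=snap('scene','s1')
cv2.imwrite('pics/s1c.png',cv2.resize(cv2.imread('pics/s1.png')[130:240,300:440],None,fx=5,fy=5,interpolation=cv2.INTER_CUBIC))
E
```

```text
t 4.68 tcp [0.5861 0.241  0.0542] phi -101.38478255113759 q6 -0.8972878373875673 w 8.12258855821751e-05 F [-5.1831 -0.1864 14.7461] g 6.513028456392931
lin now [11.7316 17.568   1.7897] twist [0. 0. 0.]
```

View pics/s1c.png

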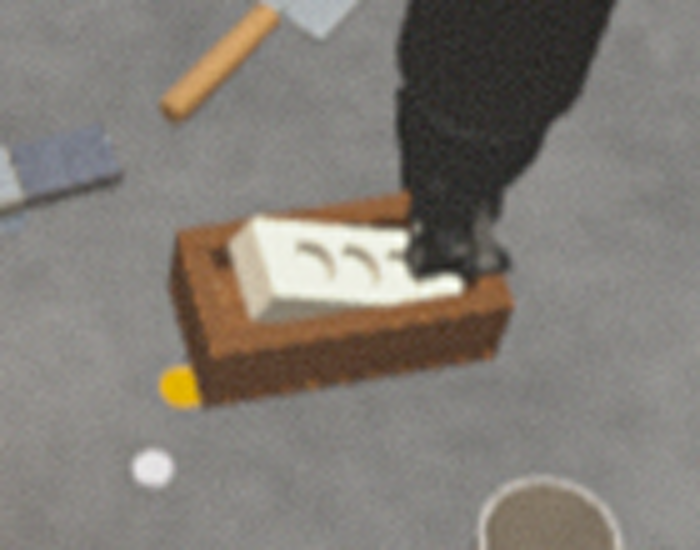

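The palette is tipped: in the crop its near end (top edge around (250,220)–(275,285)) stands clear of the box. I'll lift off and measure.

Emit:
{"name": "drive_tool", "arguments": {
  "rows": [
    {"twist": [0,0,0],"linear": [0,0,-0.2],"hand": 1},
    {"twist": [0,0,0],"linear": [0,0,-0.7],"hand": 0.5},
    {"twist": [0,0,0],"linear": [0,0,-1],"hand": -1},
    {"twist": [0,0,0],"linear": [0,0,-1],"hand": -1},
    {"twist": [0,0,0],"linear": [0,0,-1],"hand": -1},
    {"twist": [0,0,0],"linear": [0,0,-0.5],"hand": -1},
    {"twist": [0,0,0],"linear": [0,0,0],"hand": -1}
  ]
}}

```text
clock: 5.32
tcp_pos: [0.5877, 0.2419, 0.1893]
eef_rot: [-1.985, 2.426, -0.002]
wrist_force: [0.6, 0.2, 0.2]
grip_width: 0.0723
gripper_force: 0.0
```

```bash
python3 - <<'E'
from h import *
to([0,0,0])
for n in('scene','top'):
    im,d=snap(n,n+'2'); I=im.astype(int)
    m=(I.min(2)>150)&(I.max(2)-I.min(2)<45)&(d>0)
    P=[];U=[]
    for v,u in zip(*np.nonzero(m)):
        p=pt(n,d,u,v)
        q=p[:2]-[.576,.189]; a=np.array([.2,.98]);
        l=q@a; w=q@[-.98,.2]
        if abs(l)<.08 and abs(w)<.03 and p[2]>.03: P.append((l,w,p[2]))
    P=np.array(P); print(n,len(P))
    # plane fit z vs l, top face
    k=np.abs(P[:,1])<.022
    Q=P[k]
    for it in range(8):
        A=np.c_[Q,np.ones(len(Q))][:,[0,1,3]]; c,*_=np.linalg.lstsq(A,Q[:,2],rcond=None)
        r=P[:,2]-P[:,:2]@c[:2]-c[2]; Q=P[np.abs(r)<(.008 if it<4 else .003)]
    print('slope l,w',np.degrees(np.arctan(c[:2])),c[2],'l range',np.percentile(Q[:,0],[1,5,95,99]),'w',np.percentile(Q[:,1],[2,98]),'zmax',Q[:,2].max(),len(Q))
    for lo in np.arange(-.07,.07,.01):
        s=P[(P[:,0]>=lo)&(P[:,0]<lo+.01)]
        if len(s)>5: print(round(lo,2),len(s),np.percentile(s[:,2],[10,50,90]),np.percentile(s[:,1],[2,98]))
E
```

```text
t 5.32 tcp [0.5877 0.2419 0.1893] phi -101.40278869455011 q6 -0.8972437270579707 w 0.07226121416032884 F [0.5869 0.2266 0.2021] g 0.0
lin now [11.8054 17.6403  6.1636] twist [0. 0. 0.]
scene 620
slope l,w [-23.3954   0.7016] 0.06426639262734375 l range [-0.0466 -0.0429  0.0664  0.0716] w [-0.0251  0.0233] zmax 0.08570258500476055 391
-0.06 44 [0.0631 0.0686 0.0736] [-0.0248  0.0195]
-0.05 66 [0.0745 0.0812 0.0855] [-0.0246  0.0213]
-0.04 54 [0.0768 0.08   0.0823] [-0.025  0.022]
-0.03 46 [0.0727 0.0759 0.0796] [-0.0256  0.0227]
-0.02 48 [0.0605 0.0679 0.0739] [-0.0258  0.0221]
-0.01 56 [0.0586 0.0646 0.0685] [-0.0256  0.0209]
0.0 44 [0.0511 0.0615 0.0651] [-0.0263  0.022 ]
0.01 47 [0.0454 0.0553 0.0598] [-0.0273  0.0232]
0.02 50 [0.0463 0.0526 0.0562] [-0.0283  0.0211]
0.03 37 [0.0387 0.0488 0.0516] [-0.0282  0.0222]
0.04 43 [0.032  0.0413 0.047 ] [-0.0291  0.0224]
0.05 41 [0.0368 0.0405 0.0434] [-0.0195  0.0222]
0.06 35 [0.0333 0.0367 0.0384] [-0.0131  0.0204]
0.07 9 [0.0303 0.0333 0.0344] [-0.0062  0.0208]
top 1464
slope l,w [-23.8123   0.0041] 0.06256627765436719 l range [-0.0483 -0.0454  0.0664  0.0708] w [-0.0246  0.0238] zmax 0.08609318002692626 976
-0.06 149 [0.0632 0.0701 0.077 ] [-0.0237  0.0236]
-0.05 137 [0.079  0.082  0.0841] [-0.0237  0.024 ]
-0.04 115 [0.0758 0.0782 0.0805] [-0.0261  0.0242]
-0.03 102 [0.0619 0.0734 0.0762] [-0.0252  0.0243]
-0.02 116 [0.0568 0.0663 0.0704] [-0.025   0.0241]
-0.01 122 [0.0582 0.0638 0.0665] [-0.0247  0.0232]
0.0 92 [0.0487 0.0601 0.0631] [-0.025  0.024]
0.01 111 [0.0447 0.0531 0.0579] [-0.0244  0.0243]
0.02 105 [0.0477 0.0512 0.0536] [-0.0242  0.0237]
0.03 89 [0.0349 0.0452 0.0483] [-0.0241  0.0232]
0.04 107 [0.0326 0.0398 0.0448] [-0.0236  0.0237]
0.05 103 [0.0361 0.0385 0.041 ] [-0.0236  0.0227]
0.06 97 [0.032  0.034  0.0365] [-0.0235  0.0212]
0.07 19 [0.0307 0.0321 0.035 ] [-0.0238  0.0179]
```

```bash
cat >> h.py <<'E'
def tilt(phi,th):
    c,s=np.cos(np.radians(phi)),np.sin(np.radians(phi))
    return np.array([[c,s,0],[s,-c,0],[0,0,-1]])@Ro.from_euler('y',th,degrees=True).as_matrix()
E
python3 -c "
from h import *
R=tilt(-101.6,23.8);print(R);p=np.array([.5683,.1513,.0767]);to(p-.06*R[:,2],R=R)"
```

```text
[[-0.184  -0.9796 -0.0811]
 [-0.8963  0.2011 -0.3953]
 [ 0.4035  0.     -0.915 ]]
t 5.42 tcp [0.5858 0.241  0.1851] phi -101.44651178019139 q6 -0.8972553621589322 w 0.08470234925941764 F [ 0.0693  0.4557 -0.6894] g 0.0
lin now [ 2.2406 -0.0209  1.7822] twist [-0.0108  3.9784  0.024 ]
lin after twist [ 1.3276 -0.028   2.5364]
```

Emit:
{"name": "drive_tool", "arguments": {
  "rows": [
    {"twist": [0,0.995,0],"linear": [0,0,0],"hand": -1},
    {"twist": [0,0.995,0],"linear": [0,0,0],"hand": -1},
    {"twist": [0,0.995,0],"linear": [0,0,0],"hand": -1},
    {"twist": [0,0.995,0.02],"linear": [0,0,0],"hand": -1},
    {"twist": [0,0,0],"linear": [0.443,-0.01,0.845],"hand": -1},
    {"twist": [0,0,0],"linear": [0.443,-0.01,0.845],"hand": -1},
    {"twist": [0,0,0],"linear": [0.443,-0.01,0.845],"hand": -1},
    {"twist": [0,0,0],"linear": [0,0,0],"hand": -1},
    {"twist": [0,0,0],"linear": [0,0,0],"hand": -1}
  ]
}}

```text
clock: 6.17
tcp_pos: [0.5719, 0.1729, 0.1291]
eef_rot: [1.764, -2.162, 0.374]
wrist_force: [0.1, 0.4, 0.6]
grip_width: 0.0855
gripper_force: 0.0
```

```bash
python3 -c "
from h import *
to([.5683,.1513,.0767],R=tilt(-101.6,23.8))"
```

```text
t 6.17 tcp [0.5719 0.1729 0.1291] phi -101.55212238434606 q6 -1.0967487265155063 w 0.08547661456522677 F [0.1292 0.4042 0.6453] g 0.0
lin now [-0.047  -0.0306  1.8938] twist [ 0.0219 -0.0505  0.0072]
lin after twist [-0.037  -0.0262  1.8941]
```

Emit:
{"name": "drive_tool", "arguments": {
  "rows": [
    {"twist": [0,0,0],"linear": [-0.03,-0.02,0.5],"hand": -1},
    {"twist": [0,0,0],"linear": [0,0,0.5],"hand": -1},
    {"twist": [0,0,0],"linear": [0,0,0.5],"hand": -1},
    {"twist": [0,0,0],"linear": [0,0,0.25],"hand": -1},
    {"twist": [0,0,0],"linear": [0,0,0.12],"hand": -1},
    {"twist": [0,0,0],"linear": [0,0,0],"hand": -0.2},
    {"twist": [0,0,0],"linear": [0,0,0],"hand": 0.2},
    {"twist": [0,0,0],"linear": [0,0,0],"hand": 0.3},
    {"twist": [0,0,0],"linear": [0,0,0],"hand": 0.3},
    {"twist": [0,0,0],"linear": [0,0,0],"hand": 0.3}
  ],
  "force": 40
}}

```text
clock: 7.0
tcp_pos: [0.5701, 0.1538, 0.0804]
eef_rot: [1.769, -2.167, 0.375]
wrist_force: [0.7, 1.1, 1.7]
grip_width: 0.0488
gripper_force: 46.7
```

Emit:
{"name": "drive_tool", "arguments": {
  "rows": [
    {"twist": [0,0,0],"linear": [0,0,0],"hand": 1},
    {"twist": [0,0,0],"linear": [0,0,0],"hand": 1},
    {"twist": [0,0,0],"linear": [0.08,0,-0.18],"hand": 1},
    {"twist": [0,0,0],"linear": [0.08,0,-0.18],"hand": 1},
    {"twist": [0,0,0],"linear": [0.08,0,-0.18],"hand": 1},
    {"twist": [0,0,0],"linear": [0.12,0,-0.27],"hand": 1},
    {"twist": [0,0,0],"linear": [0.12,0,-0.27],"hand": 1},
    {"twist": [0,0,0],"linear": [0.12,0,-0.27],"hand": 1},
    {"twist": [0,0,0],"linear": [0,0,0],"hand": 1}
  ],
  "force": 100
}}

```text
clock: 7.75
tcp_pos: [0.5704, 0.1538, 0.1263]
eef_rot: [1.769, -2.168, 0.375]
wrist_force: [-0.2, 0.1, -2.0]
grip_width: 0.0472
gripper_force: 103.7
```

```bash
python3 - <<'E'
from h import *
to([0,0,0])
im,d=snap('scene','s3')
cv2.imwrite('pics/s3c.png',cv2.resize(cv2.imread('pics/s3.png')[120:230,290:430],None,fx=5,fy=5,interpolation=cv2.INTER_CUBIC))
E
```

```text
t 7.75 tcp [0.5704 0.1538 0.1263] phi -101.60197838128403 q6 -1.0887785659573201 w 0.04720054361472924 F [-0.1657  0.064  -1.9643] g 103.70476260781288
lin now [ 6.4004 17.6193  7.3564] twist [0. 0. 0.]
```

View pics/s3c.png

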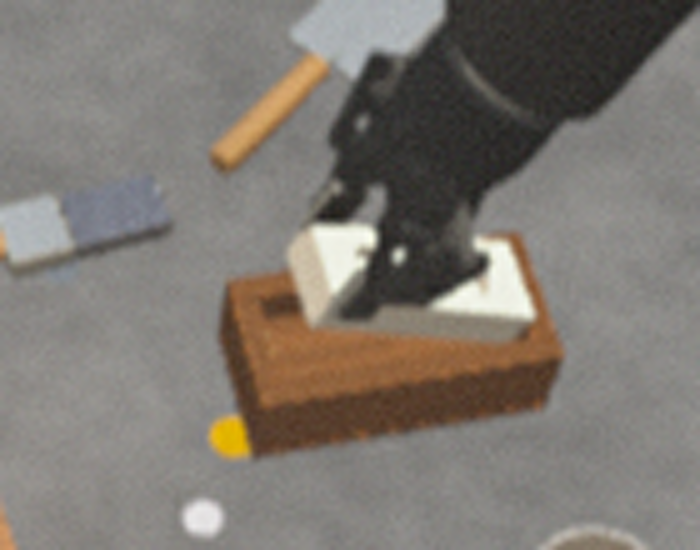

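The palette is held by its raised end and clear of the ledge. I'll lift further, level it and measure.

Emit:
{"name": "drive_tool", "arguments": {
  "rows": [
    {"twist": [0,0,0],"linear": [0.29,0,-0.65],"hand": 1},
    {"twist": [0,0,0],"linear": [0.29,0,-0.65],"hand": 1},
    {"twist": [0,0,0],"linear": [0.29,0,-0.65],"hand": 1},
    {"twist": [0,-0.5,0],"linear": [0,0,0],"hand": 1},
    {"twist": [0,-0.67,0],"linear": [0,0,0],"hand": 1},
    {"twist": [0,-0.7,0],"linear": [0,0,0],"hand": 1},
    {"twist": [0,-0.7,0],"linear": [0,0,0],"hand": 1},
    {"twist": [0,-0.7,0],"linear": [0,0,0],"hand": 1},
    {"twist": [0,-0.7,0],"linear": [0,0,0],"hand": 1},
    {"twist": [0,0,0],"linear": [0,0,0],"hand": 1},
    {"twist": [0,0,0],"linear": [0,0,0],"hand": 1}
  ]
}}

```text
clock: 8.72
tcp_pos: [0.5692, 0.1518, 0.1884]
eef_rot: [1.984, -2.435, 0.003]
wrist_force: [0.8, -0.5, -2.9]
grip_width: 0.0472
gripper_force: 103.8
```

```bash
cat > meas.py <<'E'
from h import *
to([.6,-.13,.15],phi=-101.6)
o=env.get_obs(); C=Ro.from_rotvec(o['eef_rot'])
for n in('scene','top'):
    im,d=snap(n,n+'m'); I=im.astype(int)
    m=(I.min(2)>140)&(I.max(2)-I.min(2)<45)&(d>0)
    P=[]
    for v,u in zip(*np.nonzero(m)):
        q=C.inv().apply(pt(n,d,u,v)-o['tcp_pos'])
        if -.15<q[0]<.06 and abs(q[1])<.04 and abs(q[2])<.06: P.append(q)
    P=np.array(P); print(n,len(P))
    for lo in np.arange(-.15,.05,.01):
        s=P[(P[:,0]>=lo)&(P[:,0]<lo+.01)]
        if len(s)>5: print(round(lo,2),len(s),'z',np.percentile(s[:,2],[10,50,90]),'y',np.percentile(s[:,1],[2,98]),'x',np.percentile(s[:,0],[2,98]))
E
python3 meas.py
```

```text
t 8.72 tcp [0.5692 0.1518 0.1884] phi -101.65119235183573 q6 -0.7977245378588033 w 0.04717468512116933 F [ 0.8018 -0.4992 -2.8948] g 103.78570519387722
lin now [ 8.9917 -2.9029  1.2953] twist [-0.0077 -0.0147 -0.0085]
lin after twist [ 8.9962 -2.8959  1.2792]
scene 602
-0.12 69 z [-0.0002  0.002   0.0043] y [-0.0253  0.0251] x [-0.1197 -0.1102]
-0.11 65 z [-0.0007  0.0015  0.0041] y [-0.0249  0.0219] x [-0.1096 -0.1008]
-0.1 79 z [0.0001 0.003  0.0111] y [-0.0249  0.0245] x [-0.0999 -0.09  ]
-0.09 68 z [-0.0006  0.0041  0.0129] y [-0.0253  0.0246] x [-0.0896 -0.0803]
-0.08 56 z [-0.0004  0.002   0.0084] y [-0.0248  0.0248] x [-0.0795 -0.0701]
-0.07 76 z [-0.0004  0.0028  0.012 ] y [-0.0252  0.0256] x [-0.0696 -0.0601]
-0.06 69 z [0.0006 0.0037 0.0121] y [-0.0249  0.0242] x [-0.0598 -0.0502]
-0.05 47 z [-0.0009  0.0017  0.0059] y [-0.0258  0.0246] x [-0.0494 -0.0409]
-0.04 11 z [0.     0.0022 0.0037] y [-0.0267  0.0101] x [-0.04  -0.033]
0.0 50 z [-0.0014  0.0011  0.0044] y [-0.0128  0.0216] x [0.001  0.0099]
0.01 10 z [-0.0528  0.001   0.0045] y [-0.0267  0.0135] x [0.0102 0.0171]
top 644
-0.12 83 z [0.0016 0.0033 0.0053] y [-0.0025  0.0256] x [-0.1182 -0.1104]
-0.11 89 z [0.0012 0.0028 0.0056] y [0.0013 0.0256] x [-0.1097 -0.1003]
-0.1 70 z [0.0016 0.0031 0.0129] y [0.0069 0.0258] x [-0.0996 -0.0902]
-0.09 55 z [0.0014 0.0035 0.0133] y [0.0095 0.0256] x [-0.0898 -0.0801]
-0.08 53 z [0.0011 0.0027 0.0126] y [0.0135 0.0258] x [-0.0792 -0.0701]
-0.07 52 z [0.0012 0.0031 0.0146] y [0.0143 0.0259] x [-0.0693 -0.0605]
-0.06 52 z [0.0009 0.0028 0.0161] y [0.0136 0.0258] x [-0.0596 -0.0502]
-0.05 29 z [0.0013 0.0035 0.0172] y [0.0171 0.0258] x [-0.0494 -0.0422]
0.0 117 z [0.0006 0.0023 0.0037] y [-0.0219  0.019 ] x [0.0003 0.0099]
0.01 39 z [-0.0564  0.0012  0.0037] y [-0.021   0.0274] x [0.0102 0.019 ]
```

Emit:
{"name": "drive_tool", "arguments": {
  "rows": [
    {"twist": [0,0,0.5],"linear": [0,0,0],"hand": 1},
    {"twist": [0,0,0.94],"linear": [0,0,0],"hand": 1},
    {"twist": [0,0,0.94],"linear": [0,0,0],"hand": 1},
    {"twist": [0,0,0.94],"linear": [0,0,0],"hand": 1},
    {"twist": [0,0,0.94],"linear": [0,0,0],"hand": 1},
    {"twist": [0,0,0.94],"linear": [0,0,0],"hand": 1},
    {"twist": [0,0,0.94],"linear": [0,0,0],"hand": 1},
    {"twist": [0,0,0.94],"linear": [0,0,0],"hand": 1},
    {"twist": [0,0,0.94],"linear": [0,0,0],"hand": 1},
    {"twist": [0,0,0.94],"linear": [0,0,0],"hand": 1},
    {"twist": [0,0,0.94],"linear": [0,0,0],"hand": 1},
    {"twist": [0,0,0.94],"linear": [0,0,0],"hand": 1},
    {"twist": [0,0,0.94],"linear": [0,0,0],"hand": 1},
    {"twist": [0,0,0.94],"linear": [0,0,0],"hand": 1},
    {"twist": [0,0,0.94],"linear": [0,0,0],"hand": 1},
    {"twist": [0,0,0.9],"linear": [0,0,0],"hand": 1}
  ]
}}

```text
clock: 10.15
tcp_pos: [0.5691, 0.1536, 0.1871]
eef_rot: [-0.25, -3.131, 0.005]
wrist_force: [-0.9, 0.6, -2.2]
grip_width: 0.0471
gripper_force: 103.8
```

Emit:
{"name": "drive_tool", "arguments": {
  "rows": [
    {"twist": [0,0,0],"linear": [-0.06,-0.4,0],"hand": 1},
    {"twist": [0,0,0],"linear": [-0.07,-0.73,0],"hand": 1},
    {"twist": [0,0,0],"linear": [-0.07,-0.8,0],"hand": 1},
    {"twist": [0,0,0],"linear": [-0.07,-0.8,0],"hand": 1},
    {"twist": [0,0,0],"linear": [-0.07,-0.8,0.2],"hand": 1},
    {"twist": [0,0,0],"linear": [-0.07,-0.8,0.4],"hand": 1},
    {"twist": [0,0,0],"linear": [-0.07,-0.8,0.5],"hand": 1},
    {"twist": [0,0,0],"linear": [-0.07,-0.8,0.5],"hand": 1},
    {"twist": [0,0,0],"linear": [-0.07,-0.8,0.5],"hand": 1},
    {"twist": [0,0,0],"linear": [-0.07,-0.8,0.5],"hand": 1},
    {"twist": [0,0,0],"linear": [-0.07,-0.7,0.4],"hand": 1},
    {"twist": [0,0,0],"linear": [-0.07,-0.5,0.4],"hand": 1},
    {"twist": [0,0,0],"linear": [-0.05,-0.4,0.3],"hand": 1},
    {"twist": [0,0,0],"linear": [0,0,0.3],"hand": 1},
    {"twist": [0,0,0],"linear": [0,0,0],"hand": 1},
    {"twist": [0,0,0],"linear": [0,0,0],"hand": 1}
  ]
}}

```text
clock: 11.48
tcp_pos: [0.553, -0.1215, 0.0679]
eef_rot: [-0.242, -3.131, 0.003]
wrist_force: [-0.1, 0.1, -3.7]
grip_width: 0.047
gripper_force: 103.7
```

```bash
sed -i '2s/.*/to([.5526,-.1227,.031],phi=-189)/' meas.py; python3 meas.py
```

```text
t 11.48 tcp [ 0.553  -0.1215  0.0679] phi 171.15300008051412 q6 -1.8568874986231367 w 0.04704494208586891 F [-0.0848  0.1401 -3.6976] g 103.72753880918026
lin now [ 0.0052 -0.0385  1.2291] twist [-0.0158 -0.0063  0.0255]
lin after twist [ 0.0059 -0.0405  1.229 ]
scene 909
-0.12 89 z [-0.0009  0.0025  0.0087] y [-0.0245  0.0231] x [-0.1195 -0.1103]
-0.11 72 z [-0.001   0.0019  0.004 ] y [-0.0241  0.0229] x [-0.1094 -0.1004]
-0.1 57 z [-0.0012  0.0023  0.0048] y [-0.0249  0.0238] x [-0.0996 -0.0903]
-0.09 66 z [0.0003 0.0075 0.0137] y [-0.0248  0.0229] x [-0.0894 -0.0801]
-0.08 89 z [-0.001   0.003   0.0123] y [-0.0244  0.0233] x [-0.0799 -0.0703]
-0.07 57 z [-0.0019  0.0017  0.005 ] y [-0.0247  0.0236] x [-0.0699 -0.0603]
-0.06 63 z [0.0001 0.0062 0.0126] y [-0.0241  0.0239] x [-0.0593 -0.0504]
-0.05 85 z [-0.0002  0.0028  0.0116] y [-0.0247  0.0236] x [-0.0494 -0.0403]
-0.04 48 z [-0.0008  0.0013  0.0049] y [-0.0247  0.0227] x [-0.0395 -0.0308]
-0.03 67 z [-0.0009  0.0054  0.0125] y [-0.0249  0.0241] x [-0.0299 -0.0201]
-0.02 79 z [-0.0024  0.0025  0.0112] y [-0.0245  0.0239] x [-0.0199 -0.0101]
-0.01 65 z [-0.0024  0.0012  0.0046] y [-0.0248  0.0227] x [-0.01   -0.0002]
0.0 61 z [-0.0016  0.0008  0.0028] y [-0.0218  0.0221] x [0.0002 0.0097]
0.01 7 z [0.0002 0.0024 0.0045] y [-0.0197  0.0194] x [0.0103 0.0131]
top 57
0.0 19 z [-0.0005  0.0025  0.023 ] y [-0.0205  0.0202] x [0.0059 0.01  ]
0.01 38 z [0.0001 0.0158 0.0221] y [-0.0251  0.0221] x [0.01  0.011]
```

Emit:
{"name": "drive_tool", "arguments": {
  "rows": [
    {"twist": [0,0,0],"linear": [0,-0.04,0.3],"hand": 1},
    {"twist": [0,0,0],"linear": [0,0,0.3],"hand": 1},
    {"twist": [0,0,0],"linear": [0,0,0.25],"hand": 1},
    {"twist": [0,0,0],"linear": [0,0,0.15],"hand": 1},
    {"twist": [0,0,0],"linear": [0,0,0.08],"hand": 1},
    {"twist": [0,0,0],"linear": [0,0,0.05],"hand": 1},
    {"twist": [0,0,0],"linear": [0,0,0],"hand": 1},
    {"twist": [0,0,0],"linear": [0,0,0],"hand": 1}
  ]
}}

```text
clock: 12.25
tcp_pos: [0.5531, -0.1231, 0.0345]
eef_rot: [0.244, 3.131, -0.002]
wrist_force: [0.5, 0.7, -2.1]
grip_width: 0.0468
gripper_force: 103.8
```

Emit:
{"name": "drive_tool", "arguments": {
  "rows": [
    {"twist": [0,0,0],"linear": [0,0,0.04],"hand": 1},
    {"twist": [0,0,0],"linear": [0,0,0.04],"hand": 1},
    {"twist": [0,0,0],"linear": [0,0,0],"hand": 1}
  ]
}}

```text
clock: 12.5
tcp_pos: [0.5529, -0.1231, 0.032]
eef_rot: [0.244, 3.131, -0.002]
wrist_force: [0.1, 0.6, -2.9]
grip_width: 0.0469
gripper_force: 103.8
```

Emit:
{"name": "drive_tool", "arguments": {
  "rows": [
    {"twist": [0,0,0],"linear": [0,0,0.04],"hand": 1},
    {"twist": [0,0,0],"linear": [0,0,0.04],"hand": 1},
    {"twist": [0,0,0],"linear": [0,0,0],"hand": 1}
  ]
}}

```text
clock: 12.75
tcp_pos: [0.5531, -0.1231, 0.0303]
eef_rot: [0.243, 3.131, -0.002]
wrist_force: [-1.5, -0.2, 3.7]
grip_width: 0.0472
gripper_force: 104.4
```

Emit:
{"name": "drive_tool", "arguments": {
  "rows": [
    {"twist": [0,0,0],"linear": [0,0,0],"hand": 0.0},
    {"twist": [0,0,0],"linear": [0,0,0],"hand": -0.5},
    {"twist": [0,0,0],"linear": [0,0,0],"hand": -1},
    {"twist": [0,0,0],"linear": [0,0,0],"hand": -1},
    {"twist": [0,0,0],"linear": [0,0,0],"hand": -1},
    {"twist": [0,0,0],"linear": [0,0,-0.4],"hand": -1},
    {"twist": [0,0,0],"linear": [0,0,-0.8],"hand": -1},
    {"twist": [0,0,0],"linear": [0,0,-0.9],"hand": -1},
    {"twist": [0,0,0],"linear": [0,0,-0.9],"hand": -1},
    {"twist": [0,0,0],"linear": [0,0,-0.6],"hand": -1},
    {"twist": [0,0,0],"linear": [0,0,0],"hand": -1}
  ],
  "force": 25
}}

```text
clock: 13.67
tcp_pos: [0.5554, -0.123, 0.1421]
eef_rot: [0.242, 3.125, -0.001]
wrist_force: [1.1, -0.2, -0.7]
grip_width: 0.0856
gripper_force: 0.0
```

```bash
python3 - <<'E'
from h import *
# marble mean (top,scene) nudged along rail
M=np.array([[.4790,-.3460],[.5167,-.3519],[.5541,-.3577]])
for m in M: to([*m,.1],phi=-189)
im,d=snap('scene','s4'); I=im.astype(int)
m=(I.min(2)>150)&(I.max(2)-I.min(2)<45)
P=np.array([ray('scene',u,v,.029)[:2] for v,u in zip(*np.nonzero(m)) if abs(ray('scene',u,v,.029)[0]-.6)<.12 and abs(ray('scene',u,v,.029)[1]+.13)<.06],np.float32)
print(len(P),cv2.minAreaRect(P))
cv2.imwrite('pics/s4c.png',cv2.resize(cv2.imread('pics/s4.png')[180:300,200:330],None,fx=5,fy=5,interpolation=cv2.INTER_CUBIC))
E
```

```text
t 13.67 tcp [ 0.5554 -0.123   0.1421] phi 171.1372715419201 q6 -1.8546170467447438 w 0.0856353496470514 F [ 1.1216 -0.2243 -0.6606] g 0.0
lin now [ 1.3825 -7.7357  1.3922] twist [-0.0011  0.074   0.0229]
lin after twist [ 1.3532 -7.7391  1.4019]
t 13.67 tcp [ 0.5554 -0.123   0.1421] phi 171.1372715419201 q6 -1.8546170467447438 w 0.0856353496470514 F [ 1.1216 -0.2243 -0.6606] g 0.0
lin now [ 0.1106 -7.7364  1.402 ] twist [-0.0011  0.074   0.0229]
lin after twist [ 0.0812 -7.7368  1.4019]
t 13.67 tcp [ 0.5554 -0.123   0.1421] phi 171.1372715419201 q6 -1.8546170467447438 w 0.0856353496470514 F [ 1.1216 -0.2243 -0.6606] g 0.0
lin now [-1.1509 -7.7353  1.4118] twist [-0.0011  0.074   0.0229]
lin after twist [-1.1804 -7.7327  1.4019]
970 ((0.5763281583786011, -0.13675543665885925), (0.20393913984298706, 0.08324114233255386), 8.179491996765137)
```

View pics/s4c.png

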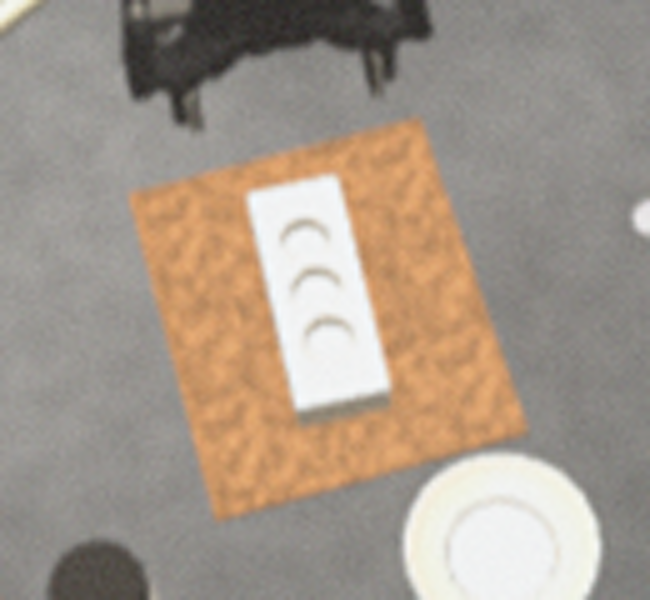

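The palette lies flat on the mat: top corners in the crop at (246,195), (337,174), (390,392) and (297,411), wells up. Next the marbles, and a top view of the palette once the arm is clear.

Emit:
{"name": "drive_tool", "arguments": {
  "rows": [
    {"twist": [0,0,0],"linear": [-0.1,-0.6,0],"hand": -0.4},
    {"twist": [0,0.07,0.02],"linear": [-0.12,-0.8,0.1],"hand": -0.4},
    {"twist": [0,0,0],"linear": [-0.12,-0.8,0.2],"hand": -0.4},
    {"twist": [0,0,0],"linear": [-0.12,-0.8,0.2],"hand": -0.4},
    {"twist": [0,0,0],"linear": [-0.12,-0.8,0.2],"hand": -0.4},
    {"twist": [0,0,0],"linear": [-0.12,-0.8,0.2],"hand": -0.4},
    {"twist": [0,0,0],"linear": [-0.12,-0.8,0.2],"hand": -0.4},
    {"twist": [0,0,0],"linear": [-0.12,-0.8,0.2],"hand": -0.4},
    {"twist": [0,0,0],"linear": [-0.12,-0.8,0.1],"hand": -0.4},
    {"twist": [0,0,0],"linear": [-0.12,-0.73,0],"hand": -0.4},
    {"twist": [0,0,0],"linear": [0,0,0],"hand": -0.4},
    {"twist": [0,0,0],"linear": [0,0,0],"hand": -0.4}
  ]
}}

```text
clock: 14.72
tcp_pos: [0.5502, -0.3584, 0.0938]
eef_rot: [-0.25, -3.123, -0.0]
wrist_force: [0.2, 0.8, -0.3]
grip_width: 0.0597
gripper_force: 0.0
```

```bash
python3 - <<'E'
from h import *
to([.5541,-.3577,.044],phi=-189)
im,d=snap('top','t5'); I=im.astype(int)
m=((I.min(2)>170)&(I.max(2)-I.min(2)<45)).astype(np.uint8); m[:152]=0;m[240:]=0;m[:,:284]=0;m[:,358:]=0
n,l,s,c=cv2.connectedComponentsWithStats(m)
i=1+np.argmax(s[1:,4]); v,u=np.nonzero(l==i)
P=np.array([ray('top',a,b,.029)[:2] for a,b in zip(u,v)],np.float32); print(len(P),cv2.minAreaRect(P))
print('scene corners',*[ray('scene',200+a/5,180+b/5,.029)[:2] for a,b in((246,195),(337,174),(390,392),(297,411))],
 np.mean([ray('scene',200+a/5,180+b/5,.029)[:2] for a,b in((246,195),(337,174),(390,392),(297,411))],0))
cv2.imwrite('pics/t5c.png',cv2.resize(cv2.imread('pics/t5.png')[145:265,280:450],None,fx=4,fy=4,interpolation=cv2.INTER_CUBIC))
E
```

```text
t 14.72 tcp [ 0.5502 -0.3584  0.0938] phi 170.84244810860645 q6 -1.451951790900728 w 0.059651372956798995 F [ 0.209   0.7841 -0.2655] g 0.0
lin now [-0.1386  0.0431  1.6604] twist [-0.0052 -0.086  -0.0262]
lin after twist [-0.1238  0.0419  1.6616]
997 ((0.6069993376731873, -0.12690049409866333), (0.039449844509363174, 0.13103798031806946), 81.01583862304688)
scene corners [ 0.5413 -0.1463] [ 0.5483 -0.0959] [ 0.6789 -0.1177] [ 0.6703 -0.1661] [ 0.6097 -0.1315]
```

View pics/t5c.png

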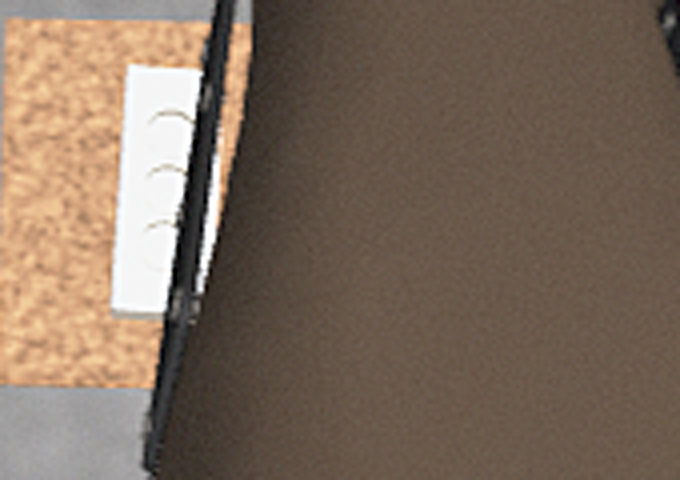

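Top crop: the palette is partly hidden by the arm, its left edge running (128,66)–(112,312). Its position agrees with the scene view to about 3 mm. Descending on the first marble.

Emit:
{"name": "drive_tool", "arguments": {
  "rows": [
    {"twist": [0,-0.08,0],"linear": [-0.13,0.04,0.5],"hand": -0.4},
    {"twist": [0,0,0],"linear": [0,0,0.6],"hand": -0.4},
    {"twist": [0,0,0],"linear": [0,0,0.4],"hand": -0.4},
    {"twist": [0,0,0],"linear": [0,0,0.25],"hand": -0.4},
    {"twist": [0,0,0],"linear": [0,0,0],"hand": -0.4},
    {"twist": [0,0,0],"linear": [0,0,0],"hand": 0.1},
    {"twist": [0,0,0],"linear": [0,0,0],"hand": 0.4},
    {"twist": [0,0,0],"linear": [0,0,0],"hand": 0.7},
    {"twist": [0,0,0],"linear": [0,0,0],"hand": 0.7},
    {"twist": [0,0,0],"linear": [0,0,0],"hand": 0.7},
    {"twist": [0,0,0],"linear": [0,0,0],"hand": 0.7}
  ],
  "force": 20
}}

```text
clock: 15.68
tcp_pos: [0.5558, -0.3573, 0.044]
eef_rot: [0.247, 3.129, -0.003]
wrist_force: [-0.1, 0.6, 2.8]
grip_width: 0.018
gripper_force: 19.6
```

```bash
python3 - <<'E'
from h import *
to([.6356,-.1367,.05],phi=-189)
E
```

```text
t 15.68 tcp [ 0.5558 -0.3573  0.044 ] phi 170.9797478701527 q6 -1.453042939763467 w 0.01795956334553558 F [-0.1367  0.6345  2.8499] g 19.593454599380493
lin now [-1.4738  7.6779 -0.2067] twist [-0.0135  0.0306 -0.0034]
lin after twist [-1.4759  7.6776 -0.2006]
```

Emit:
{"name": "drive_tool", "arguments": {
  "rows": [
    {"twist": [0,0,0],"linear": [0,0,-0.15],"hand": 0.7},
    {"twist": [0,0,0],"linear": [0,0,-0.4],"hand": 0.7},
    {"twist": [0,0,0],"linear": [0,0,-0.6],"hand": 0.7},
    {"twist": [0,0,0],"linear": [0,0,-0.6],"hand": 0.7},
    {"twist": [0,0,0],"linear": [0,0,0],"hand": 0.7}
  ]
}}

```text
clock: 16.1
tcp_pos: [0.5573, -0.358, 0.1006]
eef_rot: [0.245, 3.125, -0.005]
wrist_force: [0.6, 0.1, 0.7]
grip_width: 0.0181
gripper_force: 19.6
```

```bash
python3 - <<'E'
from h import *
to([.6356,-.1367,.07],phi=-189)
im,d=snap('scene','s6');I=im.astype(int)
o=env.get_obs()['tcp_pos']
M=(I[...,1]>I[...,0]+15).astype(np.uint8);M[:190]=0;M[265:]=0;M[:,:150]=0;M[:,215:]=0
n,l,s,c=cv2.connectedComponentsWithStats(M)
for i in range(1,n):
  if s[i,4]>5:print(s[i,4],c[i],'at .035',ray('scene',*c[i],.035)[:2],'at tcp-.01',ray('scene',*c[i],o[2]-.01)[:2], 'depth z',pt('scene',d,*c[i].round().astype(int)))
cv2.imwrite('pics/s6c.png',cv2.resize(cv2.imread('pics/s6.png')[190:270,140:240],None,fx=6,fy=6,interpolation=cv2.INTER_CUBIC))
E
```

```text
t 16.1 tcp [ 0.5573 -0.358   0.1006] phi 171.02273634587587 q6 -1.4529328222349025 w 0.018061622960862344 F [0.5568 0.1197 0.6876] g 19.55499619245529
lin now [-1.4193  7.6963  1.0088] twist [-0.0278  0.0721  0.0037]
lin after twist [-1.424   7.6939  1.0205]
36 [169.7222 240.5556] at .035 [ 0.5239 -0.3633] at tcp-.01 [ 0.5536 -0.3592] depth z [ 0.5609 -0.3581  0.0995]
```

Emit:
{"name": "drive_tool", "arguments": {
  "rows": [
    {"twist": [0,0,0],"linear": [-0.1,0.4,0],"hand": 0.7},
    {"twist": [0,0,0],"linear": [-0.15,0.8,0],"hand": 0.7},
    {"twist": [0,0,0],"linear": [-0.15,0.8,0],"hand": 0.7},
    {"twist": [0,0,0],"linear": [-0.15,0.8,0],"hand": 0.7},
    {"twist": [0,0,0],"linear": [-0.15,0.8,0],"hand": 0.7},
    {"twist": [0,0,0],"linear": [-0.15,0.8,0],"hand": 0.7},
    {"twist": [0,0,0],"linear": [-0.15,0.8,0.1],"hand": 0.7},
    {"twist": [0,0,0],"linear": [-0.15,0.8,0.2],"hand": 0.7},
    {"twist": [0,0,0],"linear": [-0.15,0.8,0.2],"hand": 0.7},
    {"twist": [0,0,0],"linear": [-0.13,0.5,0.2],"hand": 0.7},
    {"twist": [0,0,0],"linear": [-0.05,0.2,0.2],"hand": 0.7},
    {"twist": [0,0,0],"linear": [0,0,0.1],"hand": 0.7},
    {"twist": [0,0,0],"linear": [0,0,0],"hand": 0.7},
    {"twist": [0,0,0],"linear": [0,0,0],"hand": 0.7}
  ]
}}

```text
clock: 17.32
tcp_pos: [0.6338, -0.1426, 0.0652]
eef_rot: [0.248, 3.131, -0.002]
wrist_force: [-0.3, 0.8, -0.3]
grip_width: 0.0179
gripper_force: 19.6
```

```bash
python3 - <<'E'
from h import *
to([.6373,-.137,.045],phi=-189)
im,d=snap('scene','s7');I=im.astype(int)
o=env.get_obs()['tcp_pos']
M=(I[...,1]>I[...,0]+15).astype(np.uint8);M[:190]=0;M[300:]=0;M[:,:150]=0;M[:,320:]=0
n,l,s,c=cv2.connectedComponentsWithStats(M)
for i in range(1,n):
  if s[i,4]>5:print(s[i,4],c[i],'at .035',ray('scene',*c[i],.035)[:2],'at tcp-.01',ray('scene',*c[i],o[2]-.01)[:2])
cv2.imwrite('pics/s7c.png',cv2.resize(cv2.imread('pics/s7.png')[190:300,210:320],None,fx=5,fy=5,interpolation=cv2.INTER_CUBIC))
E
```

```text
t 17.32 tcp [ 0.6338 -0.1426  0.0652] phi 170.93319370175314 q6 -1.8097060586498173 w 0.017940677020313607 F [-0.2817  0.7707 -0.3024] g 19.578756093978882
lin now [-0.0844  0.2023  0.6718] twist [-0.013   0.007  -0.0111]
lin after twist [-0.0851  0.2013  0.672 ]
30 [171.8    224.4667] at .035 [ 0.4796 -0.3451] at tcp-.01 [ 0.4917 -0.3439]
27 [173.4815 236.8889] at .035 [ 0.5173 -0.3511] at tcp-.01 [ 0.5287 -0.3498]
36 [262.0278 242.3889] at .035 [ 0.623  -0.1402] at tcp-.01 [ 0.6324 -0.1427]
```

View pics/s7c.png

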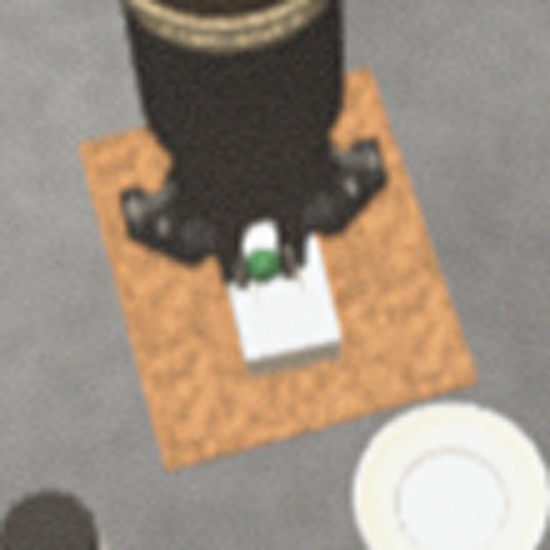

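The marble sits between the fingers at crop (262,262), just above the far well; the palette has not moved. Correct and lower.

Emit:
{"name": "drive_tool", "arguments": {
  "rows": [
    {"twist": [0,0,0],"linear": [-0.085,0.2,0.1],"hand": 0.7},
    {"twist": [0,0,0],"linear": [0,0,0.25],"hand": 0.7},
    {"twist": [0,0,0],"linear": [0,0,0.2],"hand": 0.7},
    {"twist": [0,0,0],"linear": [0,0,0.1],"hand": 0.7},
    {"twist": [0,0,0],"linear": [0,0,0],"hand": 0.7},
    {"twist": [0,0,0],"linear": [0,0,0],"hand": 0.7}
  ]
}}

```text
clock: 17.87
tcp_pos: [0.6376, -0.1364, 0.0455]
eef_rot: [0.247, 3.131, -0.002]
wrist_force: [-0.4, -0.5, -0.5]
grip_width: 0.0179
gripper_force: 19.6
```

Emit:
{"name": "drive_tool", "arguments": {
  "rows": [
    {"twist": [0,0,0],"linear": [0,0,0],"hand": 0.4},
    {"twist": [0,0,0],"linear": [0,0,0],"hand": 0.1},
    {"twist": [0,0,0],"linear": [0,0,0],"hand": -0.1},
    {"twist": [0,0,0],"linear": [0,0,-0.4],"hand": -0.3},
    {"twist": [0,0,0],"linear": [0,0,-0.8],"hand": -0.4},
    {"twist": [0,0,0],"linear": [0.1,-0.3,-0.6],"hand": -0.4},
    {"twist": [0,0,0],"linear": [0.3,-0.8,0],"hand": -0.4},
    {"twist": [0,0,0],"linear": [0.3,-0.8,0],"hand": -0.4},
    {"twist": [0,0,0],"linear": [0.3,-0.8,0],"hand": -0.4},
    {"twist": [0,0,0],"linear": [0.3,-0.8,0],"hand": -0.4},
    {"twist": [0,0,0],"linear": [0.3,-0.8,0],"hand": -0.4},
    {"twist": [0,0,0],"linear": [0.3,-0.8,0],"hand": -0.4},
    {"twist": [0,0,0],"linear": [0.3,-0.8,0],"hand": -0.4},
    {"twist": [0,0,0],"linear": [0.3,-0.8,0],"hand": -0.4},
    {"twist": [0,0,0],"linear": [0.3,-0.7,0],"hand": -0.4},
    {"twist": [0,0,0],"linear": [0.06,-0.3,0],"hand": -0.4},
    {"twist": [0,0,0],"linear": [0,0,0],"hand": -0.4},
    {"twist": [0,0,0],"linear": [0,0,0],"hand": -0.4}
  ]
}}

```text
clock: 19.37
tcp_pos: [0.517, -0.3512, 0.1009]
eef_rot: [0.249, 3.129, -0.002]
wrist_force: [-0.4, -0.0, 0.2]
grip_width: 0.0598
gripper_force: 0.0
```

```bash
cat > look.py <<'E'
from h import *
def look(tag,p):
    to(p,phi=-189)
    im,d=snap('scene',tag);I=im.astype(int)
    M=(I[...,1]>I[...,0]+15).astype(np.uint8);M[:190]=0;M[300:]=0;M[:,:150]=0;M[:,320:]=0
    n,l,s,c=cv2.connectedComponentsWithStats(M)
    for i in range(1,n):
        if s[i,4]>5:print(s[i,4],c[i],'at .031',ray('scene',*c[i],.031)[:2],'top z',np.percentile([pt('scene',d,u,v)[2] for v,u in zip(*np.nonzero(l==i))],80))
E
python3 -c "
from look import *
look('s8',[.5167,-.3519,.0425])"
```

```text
t 19.37 tcp [ 0.517  -0.3512  0.1009] phi 170.9105165420357 q6 -1.4458827674231032 w 0.05978708234071963 F [-0.3829 -0.0395  0.2459] g 0.0
lin now [ 0.0126 -0.0212  1.9465] twist [-0.012   0.0261 -0.0149]
lin after twist [ 0.0073 -0.0236  1.9465]
31 [171.7419 224.3548] at .031 [ 0.4768 -0.3454] top z 0.04137146101246492
27 [173.4815 236.8889] at .031 [ 0.5151 -0.3514] top z 0.04232086443078423
35 [265.     246.8286] at .031 [ 0.6361 -0.1371] top z 0.03839022998002953
```

First marble sits in its well (top at 38 mm). Second marble.

Emit:
{"name": "drive_tool", "arguments": {
  "rows": [
    {"twist": [0,0,0],"linear": [0,-0.02,0.5],"hand": -0.4},
    {"twist": [0,0,0],"linear": [0,0,0.6],"hand": -0.4},
    {"twist": [0,0,0],"linear": [0,0,0.5],"hand": -0.4},
    {"twist": [0,0,0],"linear": [0,0,0.34],"hand": -0.4},
    {"twist": [0,0,0],"linear": [0,0,0],"hand": -0.1},
    {"twist": [0,0,0],"linear": [0,0,0],"hand": 0.2},
    {"twist": [0,0,0],"linear": [0,0,0],"hand": 0.5},
    {"twist": [0,0,0],"linear": [0,0,0],"hand": 0.7},
    {"twist": [0,0,0],"linear": [0,0,0],"hand": 0.7},
    {"twist": [0,0,0],"linear": [0,0,0],"hand": 0.7}
  ]
}}

```text
clock: 20.25
tcp_pos: [0.5176, -0.3517, 0.0429]
eef_rot: [0.247, 3.128, -0.003]
wrist_force: [0.8, 1.2, 1.8]
grip_width: 0.018
gripper_force: 19.6
```

```bash
python3 -c "
from h import *
to([.606,-.132,.0455],phi=-189)"
```

```text
t 20.25 tcp [ 0.5176 -0.3517  0.0429] phi 170.98104397493594 q6 -1.444411246681776 w 0.01802905952299391 F [0.7916 1.2008 1.7552] g 19.594600796699524
lin now [-1.7632  7.6952 -0.0908] twist [-0.0135  0.0349 -0.0032]
lin after twist [-1.7655  7.6947 -0.0863]
```

Emit:
{"name": "drive_tool", "arguments": {
  "rows": [
    {"twist": [0,0,0],"linear": [0,0,-0.2],"hand": 0.7},
    {"twist": [0,0,0],"linear": [0,0,-0.6],"hand": 0.7},
    {"twist": [0,0,0],"linear": [0,0,-0.6],"hand": 0.7},
    {"twist": [0,0,0],"linear": [-0.1,0.4,-0.4],"hand": 0.7},
    {"twist": [0,0,0],"linear": [-0.18,0.8,0],"hand": 0.7},
    {"twist": [0,0,0],"linear": [-0.18,0.8,0],"hand": 0.7},
    {"twist": [0,0,0],"linear": [-0.18,0.8,0],"hand": 0.7},
    {"twist": [0,0,0],"linear": [-0.18,0.8,0],"hand": 0.7},
    {"twist": [0,0,0],"linear": [-0.18,0.8,0],"hand": 0.7},
    {"twist": [0,0,0],"linear": [-0.18,0.8,0],"hand": 0.7},
    {"twist": [0,0,0],"linear": [-0.18,0.8,0],"hand": 0.7},
    {"twist": [0,0,0],"linear": [-0.18,0.8,0],"hand": 0.7},
    {"twist": [0,0,0],"linear": [-0.18,0.6,0.2],"hand": 0.7},
    {"twist": [0,0,0],"linear": [-0.07,0.29,0.3],"hand": 0.7},
    {"twist": [0,0,0],"linear": [0,0,0.4],"hand": 0.7},
    {"twist": [0,0,0],"linear": [0,0,0],"hand": 0.7},
    {"twist": [0,0,0],"linear": [0,0,0],"hand": 0.7}
  ]
}}

```text
clock: 21.67
tcp_pos: [0.6048, -0.1326, 0.0677]
eef_rot: [-0.248, -3.131, 0.002]
wrist_force: [-0.2, -0.3, -0.4]
grip_width: 0.0182
gripper_force: 19.6
```

```bash
python3 -c "
from look import *
look('s9',[.607,-.1322,.0455])"
```

```text
t 21.67 tcp [ 0.6048 -0.1326  0.0677] phi 170.94887267660832 q6 -1.8301075505036322 w 0.01820114992126163 F [-0.1969 -0.2815 -0.3671] g 19.589229226112366
lin now [-0.072   0.0248  0.7392] twist [-0.0158 -0.0083 -0.0085]
lin after twist [-0.0714  0.0235  0.7393]
31 [171.7419 224.3548] at .031 [ 0.4768 -0.3454] top z 0.042661336127444986
34 [261.4706 231.1765] at .031 [ 0.5897 -0.1291] top z 0.06843308097164295
34 [265.0882 246.7941] at .031 [ 0.6361 -0.1369] top z 0.03968832725897031
```

Emit:
{"name": "drive_tool", "arguments": {
  "rows": [
    {"twist": [0,0,0],"linear": [-0.07,0.02,0.25],"hand": 0.7},
    {"twist": [0,0,0],"linear": [0,0,0.25],"hand": 0.7},
    {"twist": [0,0,0],"linear": [0,0,0.15],"hand": 0.7},
    {"twist": [0,0,0],"linear": [0,0,0.09],"hand": 0.7},
    {"twist": [0,0,0],"linear": [0,0,0],"hand": 0.7},
    {"twist": [0,0,0],"linear": [0,0,0],"hand": 0.7},
    {"twist": [0,0,0],"linear": [0,0,0],"hand": 0.4},
    {"twist": [0,0,0],"linear": [0,0,0],"hand": 0.1},
    {"twist": [0,0,0],"linear": [0,0,0],"hand": -0.1},
    {"twist": [0,0,0],"linear": [0,0,-0.4],"hand": -0.3},
    {"twist": [0,0,0],"linear": [0,0,-0.8],"hand": -0.4},
    {"twist": [0,0,0],"linear": [0,0,-0.6],"hand": -0.4}
  ]
}}

```text
clock: 22.72
tcp_pos: [0.6083, -0.1318, 0.1024]
eef_rot: [0.246, 3.13, -0.003]
wrist_force: [0.1, 0.6, 0.5]
grip_width: 0.0597
gripper_force: 0.0
```

Emit:
{"name": "drive_tool", "arguments": {
  "rows": [
    {"twist": [0,0,0],"linear": [0.2,-0.5,0],"hand": -0.4},
    {"twist": [0,0,0],"linear": [0.32,-0.8,0],"hand": -0.4},
    {"twist": [0,0,0],"linear": [0.32,-0.8,0],"hand": -0.4},
    {"twist": [0,0,0],"linear": [0.32,-0.8,0],"hand": -0.4},
    {"twist": [0,0,0],"linear": [0.32,-0.8,0],"hand": -0.4},
    {"twist": [0,0,0],"linear": [0.32,-0.8,0],"hand": -0.4},
    {"twist": [0,0,0],"linear": [0.32,-0.8,0],"hand": -0.4},
    {"twist": [0,0,0],"linear": [0.32,-0.8,0],"hand": -0.4},
    {"twist": [0,0,0],"linear": [0.32,-0.8,0],"hand": -0.4},
    {"twist": [0,0,0],"linear": [0.3,-0.61,0],"hand": -0.4},
    {"twist": [0,0,0],"linear": [0.04,-0.2,0],"hand": -0.4},
    {"twist": [0,0,0],"linear": [0,0,0],"hand": -0.4},
    {"twist": [0,0,0],"linear": [0,0,0],"hand": -0.4}
  ]
}}

```text
clock: 23.8
tcp_pos: [0.4802, -0.3458, 0.1012]
eef_rot: [0.248, 3.129, -0.002]
wrist_force: [-0.7, 0.2, 0.1]
grip_width: 0.0598
gripper_force: 0.0
```

```bash
python3 -c "
from look import *
look('s10',[.479,-.346,.0425])"
```

```text
t 23.8 tcp [ 0.4802 -0.3458  0.1012] phi 170.92439486643215 q6 -1.436463713648797 w 0.05975380294627557 F [-0.6736  0.2494  0.079 ] g 0.0
lin now [ 0.0417 -0.0105  1.9554] twist [-0.0115  0.0238 -0.0126]
lin after twist [ 0.0369 -0.0128  1.9554]
30 [171.8    224.4333] at .031 [ 0.4771 -0.3453] top z 0.043055291665424336
31 [262.6774 237.0968] at .031 [ 0.6073 -0.1325] top z 0.03933403933416959
34 [265.0882 246.7941] at .031 [ 0.6361 -0.1369] top z 0.03844883385282146
```

Emit:
{"name": "drive_tool", "arguments": {
  "rows": [
    {"twist": [0,0,0],"linear": [0.04,-0.01,0.5],"hand": -0.4},
    {"twist": [0,0,0],"linear": [0,0,0.6],"hand": -0.4},
    {"twist": [0,0,0],"linear": [0,0,0.5],"hand": -0.4},
    {"twist": [0,0,0],"linear": [0,0,0.35],"hand": -0.4},
    {"twist": [0,0,0],"linear": [0,0,0],"hand": -0.1},
    {"twist": [0,0,0],"linear": [0,0,0],"hand": 0.2},
    {"twist": [0,0,0],"linear": [0,0,0],"hand": 0.5},
    {"twist": [0,0,0],"linear": [0,0,0],"hand": 0.7},
    {"twist": [0,0,0],"linear": [0,0,0],"hand": 0.7},
    {"twist": [0,0,0],"linear": [0,0,0],"hand": 0.7}
  ]
}}

```text
clock: 24.68
tcp_pos: [0.4797, -0.346, 0.0431]
eef_rot: [0.247, 3.128, -0.003]
wrist_force: [0.1, 1.2, 2.8]
grip_width: 0.0183
gripper_force: 19.6
```

Emit:
{"name": "drive_tool", "arguments": {
  "rows": [
    {"twist": [0,0,0],"linear": [0,0,-0.2],"hand": 0.7},
    {"twist": [0,0,0],"linear": [0,0,-0.6],"hand": 0.7},
    {"twist": [0,0,0],"linear": [0,0,-0.6],"hand": 0.7},
    {"twist": [0,0,0],"linear": [-0.12,0.4,-0.4],"hand": 0.7},
    {"twist": [0,0,0],"linear": [-0.21,0.8,0],"hand": 0.7},
    {"twist": [0,0,0],"linear": [-0.21,0.8,0],"hand": 0.7},
    {"twist": [0,0,0],"linear": [-0.21,0.8,0],"hand": 0.7},
    {"twist": [0,0,0],"linear": [-0.21,0.8,0],"hand": 0.7},
    {"twist": [0,0,0],"linear": [-0.21,0.8,0],"hand": 0.7},
    {"twist": [0,0,0],"linear": [-0.21,0.8,0],"hand": 0.7},
    {"twist": [0,0,0],"linear": [-0.21,0.8,0],"hand": 0.7},
    {"twist": [0,0,0],"linear": [-0.21,0.8,0],"hand": 0.7},
    {"twist": [0,0,0],"linear": [-0.2,0.6,0.2],"hand": 0.7},
    {"twist": [0,0,0],"linear": [-0.09,0.3,0.3],"hand": 0.7},
    {"twist": [0,0,0],"linear": [0,0,0.4],"hand": 0.7},
    {"twist": [0,0,0],"linear": [0,0,0],"hand": 0.7},
    {"twist": [0,0,0],"linear": [0,0,0],"hand": 0.7}
  ]
}}

```text
clock: 26.1
tcp_pos: [0.5761, -0.1274, 0.0684]
eef_rot: [-0.247, -3.131, 0.002]
wrist_force: [-0.4, -0.9, 0.3]
grip_width: 0.0183
gripper_force: 19.6
```

```bash
python3 -c "
from look import *
look('s11',[.577,-.1275,.0455])"
```

```text
t 26.1 tcp [ 0.5761 -0.1274  0.0684] phi 170.97649035004306 q6 -1.844031016599796 w 0.01826822430517055 F [-0.3641 -0.8627  0.2518] g 19.612477719783783
lin now [-0.0288  0.004   0.7631] twist [-0.0152 -0.0027 -0.0039]
lin after twist [-0.0286  0.0027  0.7631]
33 [259.5758 221.4242] at .031 [ 0.5602 -0.1232] top z 0.06837516111908569
32 [262.6562 237.    ] at .031 [ 0.607  -0.1324] top z 0.038359849349270024
33 [265.0909 246.697 ] at .031 [ 0.6359 -0.1368] top z 0.03829220128837155
```

Emit:
{"name": "drive_tool", "arguments": {
  "rows": [
    {"twist": [0,0,0],"linear": [-0.03,0,0.25],"hand": 0.7},
    {"twist": [0,0,0],"linear": [0,0,0.25],"hand": 0.7},
    {"twist": [0,0,0],"linear": [0,0,0.16],"hand": 0.7},
    {"twist": [0,0,0],"linear": [0,0,0.1],"hand": 0.7},
    {"twist": [0,0,0],"linear": [0,0,0],"hand": 0.7},
    {"twist": [0,0,0],"linear": [0,0,0],"hand": 0.7},
    {"twist": [0,0,0],"linear": [0,0,0],"hand": 0.4},
    {"twist": [0,0,0],"linear": [0,0,0],"hand": 0.1},
    {"twist": [0,0,0],"linear": [0,0,0],"hand": -0.1},
    {"twist": [0,0,0],"linear": [0,0,-0.4],"hand": -0.3},
    {"twist": [0,0,0],"linear": [0,0,-0.8],"hand": -0.4},
    {"twist": [0,0,0],"linear": [0,0,-0.8],"hand": -0.4},
    {"twist": [0,0,0],"linear": [0.5,0,-0.8],"hand": -0.4},
    {"twist": [0,0,0],"linear": [0.6,0,-0.8],"hand": -0.4},
    {"twist": [0,0,0],"linear": [0.6,0,-0.5],"hand": -0.4},
    {"twist": [0,0,0],"linear": [0,0,0],"hand": -0.4},
    {"twist": [0,0,0],"linear": [0,0,0],"hand": -0.4},
    {"twist": [0,0,0],"linear": [0,0,0],"hand": -0.4}
  ]
}}

```text
clock: 27.65
tcp_pos: [0.5276, -0.1194, 0.1691]
eef_rot: [0.247, 3.13, -0.002]
wrist_force: [-0.2, -0.5, -0.4]
grip_width: 0.0596
gripper_force: 0.0
```

```bash
python3 -c "
from look import *
look('s12',[.577,-.1275,.0455])
cv2.imwrite('pics/s12c.png',cv2.resize(cv2.imread('pics/s12.png')[140:300,140:420],None,fx=2.8,fy=2.8,interpolation=cv2.INTER_CUBIC))"
```

```text
t 27.65 tcp [ 0.5276 -0.1194  0.1691] phi 170.98320854533185 q6 -1.8701370974751308 w 0.05961902153291656 F [-0.2139 -0.4891 -0.4416] g 0.0
lin now [-1.6607 -0.005   4.1222] twist [-0.0082  0.0215 -0.0028]
lin after twist [-1.67   -0.009   4.1185]
32 [260.1562 227.375 ] at .031 [ 0.5777 -0.1283] top z 0.037922136641700604
31 [262.6774 237.0968] at .031 [ 0.6073 -0.1325] top z 0.03891579864276263
34 [265.     246.7353] at .031 [ 0.6359 -0.137 ] top z 0.038294201364861676
```

View pics/s12c.png

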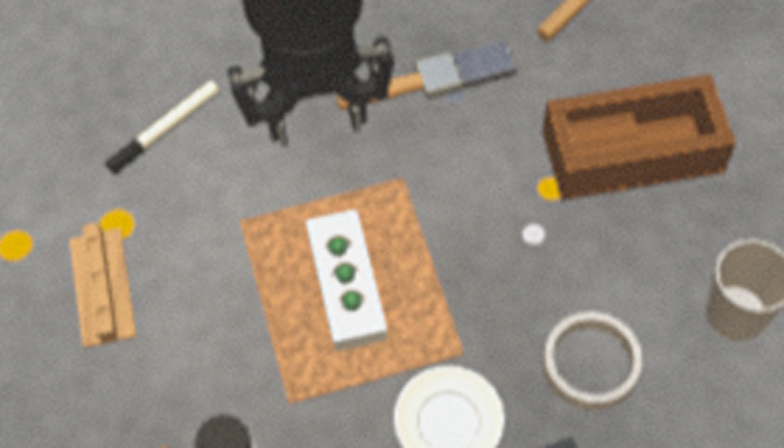

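All three marbles sit in the wells (crop (338,245), (345,272), (352,299)). The palette is flat on the mat, the gripper is clear and nothing else has moved.

```bash
python3 -c "
from rig import env
print(env.sign_off())"
```

```text
the job is handed in; nothing more can be done
None
```

The job is handed in at about 28 s of the 72 s limit: the palette lies flat in the middle of the mat with one marble in each of its three wells, the gripper is clear, and nothing else appears to have moved; the sign-off gave no verdict.

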